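# Let the ball into the lever-lid tub and ease the lid shut

### The job

Put the yellow ball away without picking it up: with shut fingertips, press the white paddle of the red tub's lever all the way down so that the linked lid rises fully and the ball waiting in the chute rolls into the tub, then let the paddle up slowly, over two seconds or more, so that the lid closes without slamming. Work the lid by the paddle alone: do not touch the lid or the ball, grasp nothing, and leave everything else on the table where it stands. Finish with the lid fully shut on the ball and the hand clear.

Things in the scene. Friction and masses are not known exactly. Their poses are not given: they have to be found in the camera images.
- tub: red plastic tub fixed to the table, 180 (x) by 160 (y) mm, rim 120 mm high, walls 4 mm; origin at the centre of its underside, z up. Paddle at its -x side (front), lid hinged along the +x rim. A red chute, 58 mm wide and 116 mm long, sticks out of its +y side near the front, at rim height, sloping down to the tub. It stands mid-table, turned up to 0.5 rad.
- paddle (a point): centre of the top face of the white round paddle, 90 mm across, 8 mm thick, at the front end of the steel lever on the tub's -y side. In the tub frame it rests at (-180, -104, 114) mm, front edge tipped up 0.25 rad; fully down it is at about (-155, -104, 46) mm, front edge tipped down 0.25 rad. It takes 4 to 8 N at the centre and springs back if let go: the lid then slams.
- lever_pivot (a point): pivot of the lever on the tub's -y side, at (-43, -92, 97) mm in the tub frame; the lever turns about the tub's y axis, and the paddle's centre lies 137 mm ahead (-x) of it and, at rest, 17 mm above it
- lever (a joint): lever angle in rad: 0 = paddle up (rest), 0.5 = fully down (end stop)
- lid (a joint): lid angle in rad, always twice the lever's: 0 = shut, 1.0 = fully open. Lid: red cap 184 by 168 by 36 mm, about 150 g, hinged at the back rim, its front edge rising as it opens; moves up and away from the paddle. The waiting ball is freed at about 0.3 rad.
- lid_front (a point): middle of the upper front edge of the lid
- ball_center (a point): centre of the yellow plastic ball, 40 mm across, about 25 g, which waits in the chute against the side of the shut lid and rolls into the tub by itself when the lid rises
- ball: the yellow ball (see ball_center); its origin is at its underside and turns with it
- votive: cobalt glass votive cup, 68 mm across, 62 mm high, loose; origin at the centre of its underside. Bystander
- holder: white porcelain holder cup, 68 mm across, 75 mm high, loose; origin at the centre of its underside. Bystander. Votive, holder and spool stand near the tub and may swap places; none is within 120 mm of the paddle's centre (centre to centre)
- spool: green plastic ribbon spool, 60 mm across, 40 mm high, loose; origin at the centre of its underside. Bystander
- tray: aluminium tray, 170 by 140 by 16 mm, loose, to the left; origin at the centre of its underside. Bystander
- weight: brass balloon weight, 48 mm across, 40 mm high, standing on the tray; origin at the centre of its underside. Bystander
- jar: amber glass jar, 70 mm across, 100 mm high, to the right; origin at the centre of its underside. Bystander

How it is judged:
By the outcome, as a careful person would: the job done as asked, in the order asked, and still so for the second after the job is handed in, with the robot touching nothing.
It also fails if it takes over 40 s, if anything falls off the work surface, if the arm or the gripper's body presses on something with over 40 N, if the wrist force passes 120 N, or if a joint passes its speed limit or range.

### The arm

A 6-joint arm with a two-finger parallel gripper is mounted at the origin on the work surface. World frame = base frame: x ahead of the robot, y to its left, z up, the work surface at z = 0. Lengths are in m, angles in rad, forces in N, time in s.
With the tool pointing down it reaches from about 0.275 to 0.85 m from the base axis. Payload 19 kg.
Tool frame: the origin (TCP) lies midway between the tips of the shut fingers; the grasp point (between the pads) lies 19 mm behind it (manip.grip_depth is the distance from the TCP to the grasp point, in m); z points along the fingers, y is the direction in which the jaws open and shut (so a half turn about z gives the same grasp; the last joint's range is limited). The gripper opens to 85 mm and grips with 20 to 120 N. Pads are 22 mm wide; open, the fingers measure 114 mm over their backs; the gripper's body (76 mm by 85 mm) begins 54 mm behind the grasp point. The pads swing forward as they close: fully open they stand 13 mm farther back than shut.
Start: joints at [-0.134, 0.15, 1.437, -0, 1.554, -0.134], TCP at [0.575, -0, 0.231] pointing down, gripper open.
Joint ranges: [-2.8, 2.8], [-0.68, 2.1], [0.12, 2.68], [-1.39, 4.53], [0.16, 2.79], [-2.81, 2.81]. Speed limits (rad/s): [1.89, 1.89, 2.22, 3.01, 3.01, 3.01].

### API

Orientations are given as a unit quaternion [w, x, y, z].
In Python, from plant import manip gives the robot as it stands.
- The arm moves only by the tool arm_command, never from a script. Its argument "moves" is one flat list of numbers, 4 for each row, row after row: the shift along the tool's x, y, z in m, then the turn about the tool's z in rad. In form: [dx, dy, dz, yaw, dx, dy, dz, yaw, ...]. A call has 1 to 12 rows; each row shifts and turns the commanded pose from where the row before left it, along the tool's axes as they then stand; what a row does not reach is not made up. A row lasts 1/12 s, in which the tool goes at most 41.7 mm and 7.16 degrees, less where a joint would pass 70% of its speed; a pose out of reach is approached as far as the arm can. A call with a gripper value outside its range is refused whole. "grip" is the gripper command: -1 is shut, 1 is fully open, values between are in proportion, set as the call begins (left out, the last holds). The fingers move at their own pace and stop on an object; "grip_force" is the grip in N (left out, the last holds). Time passes only in rows, so rows that do not move let the fingers close. It gives the time, the measured TCP pose, the force and the opening at its end, in the units of the state.
- manip.read_state(): the state, without advancing time (a new reading comes with each control period).
- manip.grab_frame(name): name is "scene" or "side" or "wrist"; returns (picture, depth): 420x560x3 uint8, red, green, blue; 420x560 float32, m along the optical axis (not along the pixel's ray), 0 where there is no reading.
- manip.calibration(name): a dict with "K" (3x3 intrinsics, pixels), "R" (3x3) and "t" (3): a world point X has camera coordinates R X + t. Camera axes: x right, y down, z forward; pixel columns grow to the right and rows downward; lengths in m; the calibration is good to about 2 mm. A picture is of the moment at which its call begins: read the wrist's pose just before it. calibration takes no time and is no camera call; for the wrist camera it gives the pose at the moment of the call.
- manip.hand_in(): hands the job in, once; it reports no verdict.
Trained networks look in the newest picture that a camera, given by its name, has taken for a name from the list of things; names that differ only in an ending like _2 or _b are one class to them, and where a whole thing is asked for, a point or a joint stands for the part that bears it (a point fixed in the world has none). Each returns a list of dicts, best first, with "p" (0 to 1); they miss things now and then, are a little off and sometimes report something else, mostly with a low value. They report only what shows in the picture. A call takes as long as a camera call.
- manip.search_frame(camera, thing): "xy" ([column, row] in pixels, amid what is visible of it).
- manip.masks_of(camera, thing): "pixels" (420x560 bool, what is visible of it) and "xy" ([column, row] in pixels, amid what is visible of it).
The state is a dict: "t": time; "joint_positions": joint angles; "qd": joint speeds; "joint_torque": joint torques, N m; "tcp_pos": TCP position; "eef_rot": TCP orientation; "contact_force": force on the tool from outside, world axes, zero at the start; "torque": the same for the moment, N m; "gripper_width": finger opening in m.
Only numpy, scipy, OpenCV 4.12 (cv2) and the standard library are available. Lean on these libraries where they do the work, as an engineer would, in place of code of your own. Each camera call takes 0.05 s, during which the arm holds its last target.

## Working session

There is one attempt and no reset: what is moved stays moved. The work goes in short steps, Python scripts to look and compute and a tool call to move; the robot and the scene stay as the last step left them, time stands still between calls to the robot, and variables do not carry over. Pictures are saved under pics/ and viewed, and the job is handed in when it is done.

Besides the shell and the picture viewer there is one more tool, called after "Call:" as name(argument=value, ...) on one line, values as JSON. arm_command: Moves the arm, as the interface text tells. Its arguments: {"type":"object","properties":{"moves":{"type":"array"},"grip":{"type":"number"},"grip_force":{"type":"number"}},"required":["moves"]}

```bash
mkdir -p pics; ls
cat > h.py <<'E'
import numpy as np, cv2
from plant import manip
def save(n,cam):
    im,d=manip.grab_frame(cam); cv2.imwrite(f'pics/{n}.png',im[:,:,::-1]); return im,d
def world(cam,uv,d,cal=None):
    c=cal or manip.calibration(cam); K=np.array(c['K']);R=np.array(c['R']);t=np.array(c['t'])
    uv=np.atleast_2d(uv).astype(float)
    p=np.c_[(uv[:,0]-K[0,2])/K[0,0],(uv[:,1]-K[1,2])/K[1,1],np.ones(len(uv))]*np.atleast_1d(d)[:,None]
    return (p-t)@R
E
python3 - <<'E'
from h import *
np.set_printoptions(precision=4,suppress=True)
for cam in ['scene','side']:
    im,d=save(cam+'0',cam)
    for th in ['paddle','tub','lid','ball','lever_pivot']:
        r=manip.masks_of(cam,th)
        for q in r[:2]:
            v,u=np.nonzero(q['pixels']&(d>0)); 
            if len(v)==0: continue
            P=world(cam,np.c_[u,v],d[v,u])
            print(cam,th,round(q['p'],2),q['xy'],len(v),np.median(P,0),P.min(0),P.max(0))
print(manip.read_state())
E
```

```text
pics
scene paddle 0.43 [299.3, 182.2] 14 [ 0.469  -0.0995  0.1113] [ 0.4615 -0.1032  0.103 ] [ 0.4792 -0.095   0.1132]
scene tub 0.6 [275.1, 228.3] 5023 [0.6453 0.0159 0.1535] [ 0.4104 -0.213  -0.0097] [0.7324 0.1686 0.3072]
scene lid 0.8 [271.4, 217.2] 2919 [ 0.6459 -0.0098  0.1563] [ 0.5368 -0.1116  0.1214] [0.7252 0.0627 0.2965]
scene ball 0.62 [323.6, 225.4] 256 [0.4747 0.0396 0.0388] [ 0.4456  0.0049 -0.0018] [0.5054 0.0651 0.0469]
scene lever_pivot 0.77 [273.0, 229.2] 4900 [0.646  0.0176 0.1537] [ 0.422  -0.2162 -0.006 ] [0.7323 0.1681 0.3051]
side paddle 0.7 [345.8, 213.1] 336 [ 0.4535 -0.128   0.1109] [ 0.4076 -0.2678 -0.0074] [ 0.5656 -0.0907  0.1247]
side tub 0.79 [290.1, 215.1] 4133 [0.567  0.0066 0.1374] [ 0.4071 -0.2488 -0.0076] [0.8708 0.1685 0.2525]
side lid 0.89 [292.0, 203.8] 2046 [ 0.6122 -0.0081  0.1538] [ 0.5293 -0.1132 -0.0045] [0.8692 0.062  0.2452]
side ball 0.47 [282.6, 225.3] 114 [0.5729 0.0838 0.1538] [0.5595 0.0561 0.1328] [0.5951 0.0963 0.164 ]
side lever_pivot 0.57 [291.2, 212.9] 4031 [0.567  0.0069 0.1378] [ 0.4071 -0.2397 -0.0063] [0.721  0.1685 0.2437]
{'t': 0.6, 'joint_positions': array([-0.134 ,  0.1505,  1.4374, -0.    ,  1.5538, -0.134 ]), 'qd': array([ 0.0005, -0.0022, -0.0005,  0.0004,  0.0008, -0.0009]), 'joint_torque': array([ -0.0001, -71.2507, -57.0889,  -0.0003,   0.0015,   0.    ]), 'tcp_pos': array([ 0.575 , -0.    ,  0.2313]), 'eef_rot': array([-0.    ,  0.7071,  0.7071, -0.    ]), 'contact_force': array([0.5545, 0.2052, 0.2231]), 'torque': array([ 0.0053, -0.0154, -0.0285]), 'gripper_width': 0.08516861826006537}
```

View pics/scene0.png

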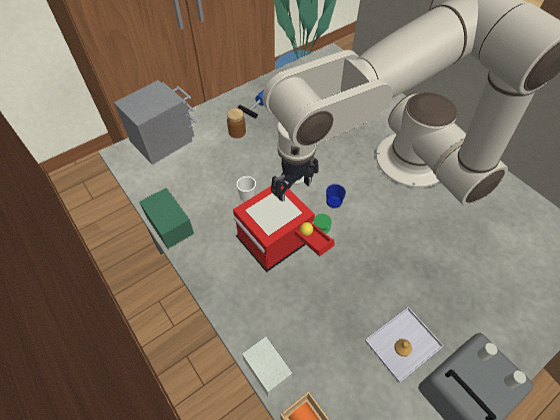

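View pics/side0.png

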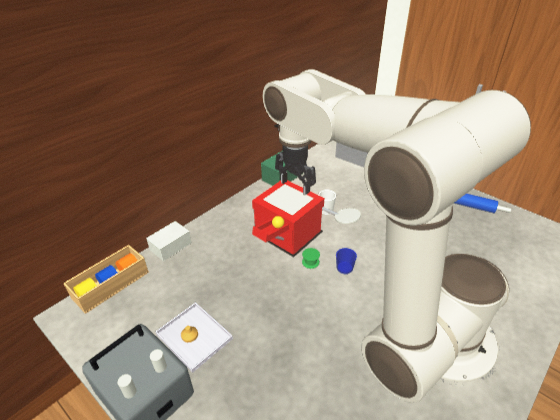

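The scene view shows the red tub at about (272,230), the ball at (307,229) in the chute, the spool at (323,224), the votive at (336,196) and the holder at (246,187). The hand hides the paddle in this view. The side view shows the paddle at about (347,216). Next I fit the tub pose and take a wrist view.

Run:
```python
from h import *
np.set_printoptions(precision=4,suppress=True)
cal=manip.calibration('wrist'); im,d=save('wrist0','wrist')
for th in ['paddle','lid']:
    for q in manip.masks_of('wrist',th)[:2]: print(th,q['p'],q['xy'],q['pixels'].sum())
for cam in ['scene','side','wrist']:
    if cam!='wrist': im,d=manip.grab_frame(cam)
    c=cal if cam=='wrist' else None
    v,u=np.nonzero(d>0); P=world(cam,np.c_[u,v],d[v,u],c); C=im[v,u].astype(int)
    box=(P[:,0]>.35)&(P[:,0]<.8)&(abs(P[:,1])<.3)
    top=box&(P[:,2]>.146)&(P[:,2]<.166)&((C[:,0]>C[:,1]+60)&(C[:,1]<90)|(C.min(1)>150))
    Q=P[top]; 
    if len(Q)>50:
        r=cv2.minAreaRect((Q[:,:2]*1000).astype(np.float32)); print(cam,'lid',len(Q),r,np.median(Q[:,2]))
    pd=box&(P[:,2]>.085)&(P[:,2]<.135)&(C.min(1)>130)&(C.max(1)-C.min(1)<40)
    Q=P[pd]
    if len(Q)>10:
        px=np.c_[u,v][pd]; print(cam,'paddle',len(Q),np.median(px,0),Q.mean(0),Q.min(0),Q.max(0))
```

```text
paddle 0.62 [192.8, 341.0] 1897
lid 0.82 [350.5, 232.0] 53568
scene lid 2834 ((627.1155395507812, 27.054550170898438), (187.68417358398438, 282.7292785644531), 2.14367938041687) 0.15640228376486826
scene paddle 110 [257.5 225. ] [ 0.6324 -0.0505  0.1194] [ 0.4511 -0.1266  0.0991] [0.7292 0.0495 0.1315]
side lid 1765 ((625.1452026367188, 26.850502014160156), (188.45465087890625, 285.11956787109375), 1.7261117696762085) 0.15452844312466096
side paddle 367 [346. 215.] [ 0.4577 -0.131   0.1106] [ 0.4073 -0.1797  0.0926] [ 0.5495 -0.0915  0.1258]
```

```bash
sleep 1; ls pics
```

```text
scene0.png
side0.png
wrist0.png
```

View pics/wrist0.png

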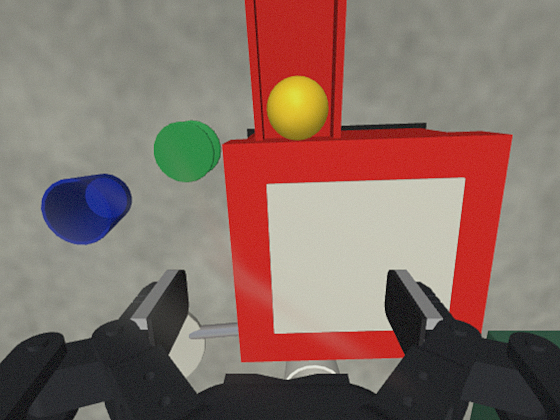

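Run:
```python
from h import *
np.set_printoptions(precision=4,suppress=True)
for cam in ['scene','side','wrist']:
    cal=manip.calibration(cam); im,d=manip.grab_frame(cam)
    v,u=np.nonzero(d>0); P=world(cam,np.c_[u,v],d[v,u],cal); C=im[v,u].astype(int)
    box=(P[:,0]>.35)&(P[:,0]<.8)&(abs(P[:,1])<.3)
    w=(C.min(1)>120)&(C.max(1)-C.min(1)<60)
    red=(C[:,0]>C[:,1]*2.2)&(C[:,0]>C[:,2]*2.2)
    print(cam,'table z',np.median(P[box&(P[:,2]<.02),2]))
    for n,m in [('panel',box&w&(P[:,2]>.148)&(P[:,2]<.165)),('lidall',box&(w|red)&(P[:,2]>.145)&(P[:,2]<.165)&(P[:,1]<.062))]:
        Q=P[m]
        if len(Q)<30: print(n,len(Q)); continue
        r=cv2.minAreaRect((Q[:,:2]*1000).astype(np.float32)); print(' ',n,len(Q),np.round(r[0],1),np.round(r[1],1),round(r[2],2),np.median(Q,0))
    pd=box&(P[:,2]>.08)&(P[:,2]<.14)&w&(P[:,0]<.52)&(P[:,1]<-.06)&(P[:,1]>-.2)
    Q=P[pd]
    if len(Q)>30:
        A=np.c_[Q[:,:2],np.ones(len(Q))]; k=np.linalg.lstsq(A,Q[:,2],rcond=None)[0]
        print('  paddle',len(Q),np.median(Q,0),np.percentile(Q,[1,99],axis=0),'plane',k)
        (c,r)=cv2.minEnclosingCircle((Q[:,:2]*1000).astype(np.float32)); print('  circ',c,r)
```

```text
scene table z -0.00032281687063248144
  panel 1265 [629.3 -29.6] [131.6 119.5] 2.95 [ 0.6357 -0.0226  0.1575]
  lidall 2653 [629.9 -27.4] [186.1 173.6] 1.78 [ 0.643  -0.0135  0.1564]
  paddle 45 [ 0.471  -0.102   0.1086] [[ 0.4514 -0.1266  0.0981]
 [ 0.5051 -0.0928  0.1163]] plane [-0.2706 -0.1004  0.2257]
  circ (478.00103759765625, -116.6079330444336) 29.480772018432617
side table z -0.0021244532246884385
  panel 764 [626.1 -27.6] [129.2 117.5] 1.16 [ 0.6239 -0.0257  0.1557]
  lidall 1597 [626.6 -26.9] [190.  172.6] 1.8 [ 0.6169 -0.0147  0.1545]
  paddle 341 [ 0.4507 -0.1295  0.1111] [[ 0.409  -0.1764  0.0977]
 [ 0.5166 -0.0935  0.1227]] plane [-0.2228 -0.0173  0.2098]
  circ (462.8949890136719, -129.34426879882812) 57.096134185791016
wrist table z 0.0004608496741810797
  panel 24990 [628.9 -28.3] [130.  117.3] 2.07 [ 0.6221 -0.0152  0.1584]
  lidall 52453 [629.2 -27.8] [184.4 169.4] 2.08 [ 0.6204 -0.0057  0.1573]
  paddle 1601 [ 0.4854 -0.137   0.1068] [[ 0.468  -0.1701  0.1023]
 [ 0.5183 -0.1095  0.1114]] plane [-0.1279 -0.0058  0.1684]
  circ (470.31378173828125, -125.36763000488281) 49.75052261352539
```

Call:
arm_command(moves=[-0.0175,-0.01,0,0,-0.0175,-0.01,0,0,-0.0175,-0.01,0,0,-0.0175,-0.01,0,0,-0.0175,-0.01,0,0,-0.0175,-0.01,0,0,-0.0175,-0.01,0,0,-0.0175,-0.01,0,0,-0.0175,-0.01,0,0,-0.0175,-0.01,0,0,-0.0175,-0.01,0,0,-0.0175,-0.01,0,0], grip=-1)

```text
t: 2.0
tcp_pos: [0.4544, -0.2108, 0.2314]
eef_rot: [0.0, 0.707, 0.707, -0.0]
contact_force: [0.5, -0.3, 0.4]
gripper_width: -0.0002
```

Run:
```python
from h import *
np.set_printoptions(precision=4,suppress=True)
s=manip.read_state(); print(s['t'],s['tcp_pos'],s['contact_force'],s['gripper_width'])
for cam in ['wrist','scene','side']:
    cal=manip.calibration(cam); im,d=save(cam+'1',cam)
    v,u=np.nonzero(d>0); P=world(cam,np.c_[u,v],d[v,u],cal); C=im[v,u].astype(int)
    w=(C.min(1)>110)&(C.max(1)-C.min(1)<60)
    pd=(P[:,2]>.09)&(P[:,2]<.135)&w&(P[:,0]<.51)&(P[:,0]>.38)&(P[:,1]<-.06)&(P[:,1]>-.22)
    Q=P[pd]
    if len(Q)>30:
        A=np.c_[Q[:,:2],np.ones(len(Q))]; k=np.linalg.lstsq(A,Q[:,2],rcond=None)[0]
        print(cam,len(Q),np.median(Q,0),np.percentile(Q,[1,99],axis=0),'plane',k)
        print('  circ',cv2.minEnclosingCircle((Q[:,:2]*1000).astype(np.float32)))
```

```text
2.0 [ 0.4544 -0.2108  0.2314] [ 0.495  -0.332   0.3721] -0.00016747013822346563
wrist 11819 [ 0.4529 -0.1343  0.1149] [[ 0.4132 -0.1784  0.1043]
 [ 0.5034 -0.0955  0.125 ]] plane [-0.2433 -0.0065  0.2243]
  circ ((460.4753112792969, -135.3262481689453), 51.14638900756836)
scene 499 [ 0.4568 -0.1329  0.1128] [[ 0.4144 -0.1785  0.0997]
 [ 0.5041 -0.0929  0.1256]] plane [-0.2409 -0.0066  0.2222]
  circ ((461.2340393066406, -135.3035125732422), 50.54706954956055)
side 332 [ 0.4485 -0.1306  0.1122] [[ 0.4087 -0.1755  0.0992]
 [ 0.5048 -0.0922  0.1232]] plane [-0.2305 -0.0139  0.2137]
  circ ((458.3380432128906, -132.30274963378906), 52.377838134765625)
```

View pics/wrist1.png

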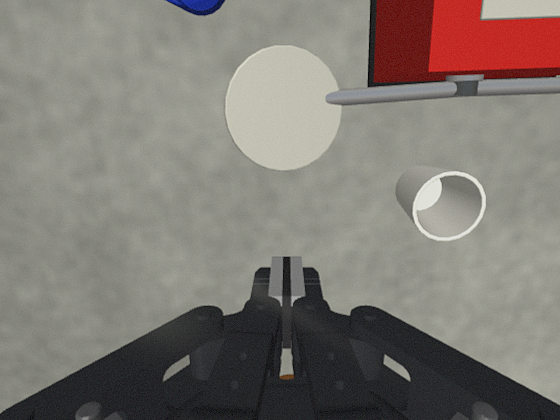

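The wrist view shows the paddle disc at (283,107), the shut fingertips at (287,275), the holder at (450,205) and the lever pivot near (465,88). All three cameras put the paddle centre at about (0.455, -0.136, 0.114). I'll move above it and then down close.

Call:
arm_command(moves=[0.0124,0,0,0,0.0124,0,0,0,0.0124,0,0,0,0.0124,0,0,0,0.0124,0,0,0,0.0124,0,0,0,0,0,0.018,0,0,0,0.018,0,0,0,0.018,0,0,0,0.018,0,0,0,0.018,0,0,0,0.01,0])

```text
t: 3.15
tcp_pos: [0.4544, -0.1344, 0.1295]
eef_rot: [-0.001, 0.707, 0.707, -0.0]
contact_force: [0.3, 0.0, -1.1]
gripper_width: 0.0001
```

Run:
```python
from h import *
for c in ['wrist','side']: save(c+'2',c)
a=cv2.imread('pics/side2.png')[150:290,230:440]; cv2.imwrite('pics/side2c.png',cv2.resize(a,None,fx=3.5,fy=3.5))
```

```text
(no output)
```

View pics/wrist2.png

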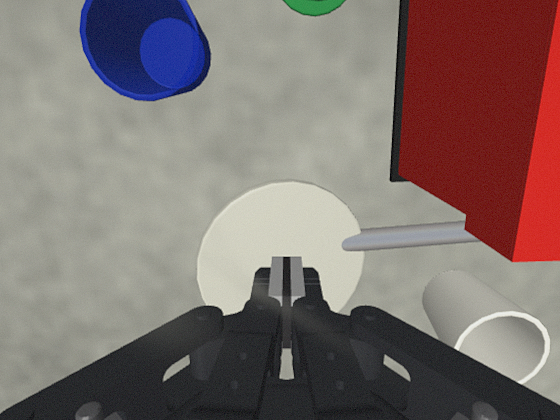

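View pics/side2c.png

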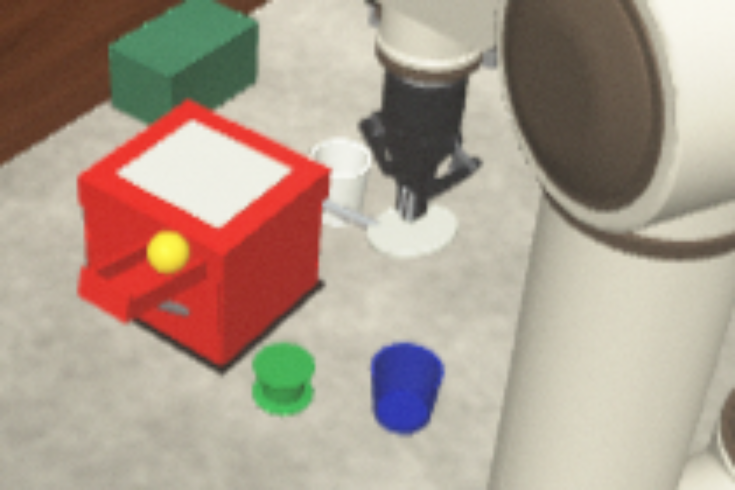

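The tips are centred over the paddle, about 13 mm above it. I start pressing.

Call:
arm_command(moves=[0,0,0.006,0,0,0,0.006,0,0,0,0.005,0,0,0,0.005,0,0,0,0.005,0,0,0,0.005,0,0,0,0.005,0,0,0.0005,0.005,0,0,0.0005,0.005,0,0,0.0005,0.005,0,0,0.0005,0.005,0,0,0.0005,0.005,0])

```text
t: 4.25
tcp_pos: [0.458, -0.1357, 0.0692]
eef_rot: [0.001, 0.707, 0.707, 0.0]
contact_force: [3.4, 0.1, 6.7]
gripper_width: -0.0002
```

Run:
```python
from h import *
s=manip.read_state();print(s['t'],s['tcp_pos'],s['contact_force'],s['torque'])
save('side3','side')
a=cv2.imread('pics/side3.png')[120:290,230:440]; cv2.imwrite('pics/side3c.png',cv2.resize(a,None,fx=3.5,fy=3.5))
```

```text
4.25 [ 0.45802685 -0.13570159  0.06924129] [3.39518308 0.13865246 6.70699502] [ 0.27558621 -0.60597908  0.01966139]
```

View pics/side3c.png

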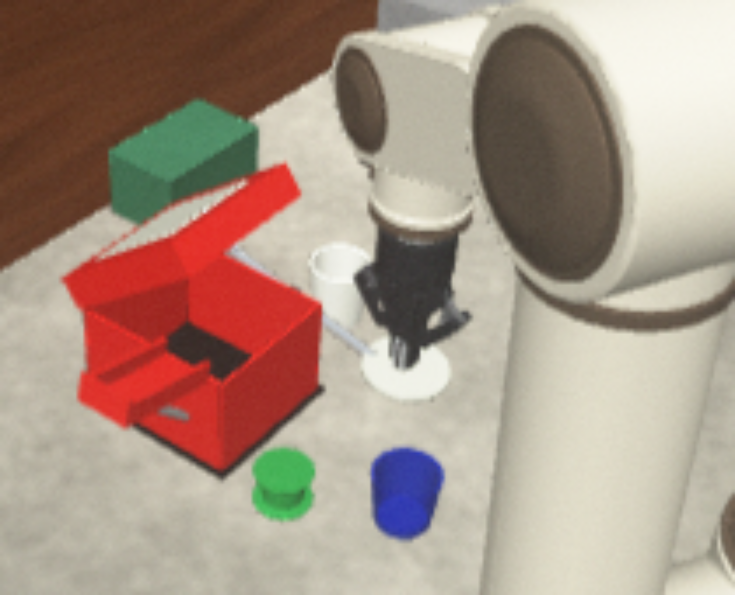

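The lid is partly open and the ball has left the chute, so it has rolled in. I keep pressing gently to the end stop.

Call:
arm_command(moves=[0,0.0006,0.004,0,0,0.0006,0.004,0,0,0.0006,0.003,0,0,0.0006,0.003,0,0,0.0006,0.002,0,0,0.0006,0.002,0,0,0,0.001,0,0,0,0.001,0])

```text
t: 4.97
tcp_pos: [0.4618, -0.1358, 0.0496]
eef_rot: [0.001, 0.707, 0.707, 0.0]
contact_force: [1.5, 0.7, 6.3]
gripper_width: -0.0003
```

Call:
arm_command(moves=[0,0,0.001,0,0,0,0,0])

```text
t: 5.13
tcp_pos: [0.4617, -0.1358, 0.0485]
eef_rot: [0.001, 0.707, 0.707, 0.0]
contact_force: [2.9, 0.2, 6.8]
gripper_width: 0.0002
```

Call:
arm_command(moves=[0,0,0.001,0,0,0,0,0])

```text
t: 5.3
tcp_pos: [0.4617, -0.1359, 0.0476]
eef_rot: [0.001, 0.707, 0.707, 0.0]
contact_force: [1.6, -0.2, 6.7]
gripper_width: -0.0001
```

Call:
arm_command(moves=[0,0,0.001,0,0,0,0,0])

```text
t: 5.47
tcp_pos: [0.462, -0.1359, 0.0471]
eef_rot: [0.001, 0.707, 0.707, 0.0]
contact_force: [-0.5, 1.1, 13.9]
gripper_width: -0.0003
```

Call:
arm_command(moves=[0,0,0.001,0,0,0,0,0])

```text
t: 5.63
tcp_pos: [0.4622, -0.136, 0.0468]
eef_rot: [0.001, 0.707, 0.707, 0.001]
contact_force: [-3.7, 3.5, 24.9]
gripper_width: -0.0006
```

Call:
arm_command(moves=[0,0,0.001,0,0,0,0,0])

```text
t: 5.8
tcp_pos: [0.4624, -0.136, 0.0465]
eef_rot: [0.002, 0.707, 0.707, 0.001]
contact_force: [-7.5, 4.4, 37.9]
gripper_width: 0.0001
```

The end stop is reached: the force climbed to 38 N with no travel. I ease off 1.5 mm and check the ball before releasing.

Call:
arm_command(moves=[0,0,-0.0015,0,0,0,0,0,0,0,0,0,0,0,0,0,0,0,0,0,0,0,0,0])

```text
t: 6.3
tcp_pos: [0.462, -0.1359, 0.047]
eef_rot: [0.001, 0.707, 0.707, 0.001]
contact_force: [-1.6, 2.2, 18.6]
gripper_width: 0.0001
```

Run:
```python
from h import *
s=manip.read_state();print(s['t'],s['tcp_pos'],s['contact_force'])
im1,_=save('side4','side'); im2,_=save('scene4','scene')
a=im1[100:290,230:440,::-1]; b=im2[130:300,190:390,::-1]
a=cv2.resize(a,(420,380)); b=cv2.resize(b,(380,380))
cv2.imwrite('pics/c4.png',np.hstack([a,b]))
for c in ['side','scene']: print(c,[(q['p'],q['xy']) for q in manip.search_frame(c,'ball')[:2]])
```

```text
6.3 [ 0.46204697 -0.13591827  0.04699921] [-1.62642689  2.17725915 18.63655501]
side [(0.24, [345.0, 260.7])]
scene []
```

View pics/c4.png

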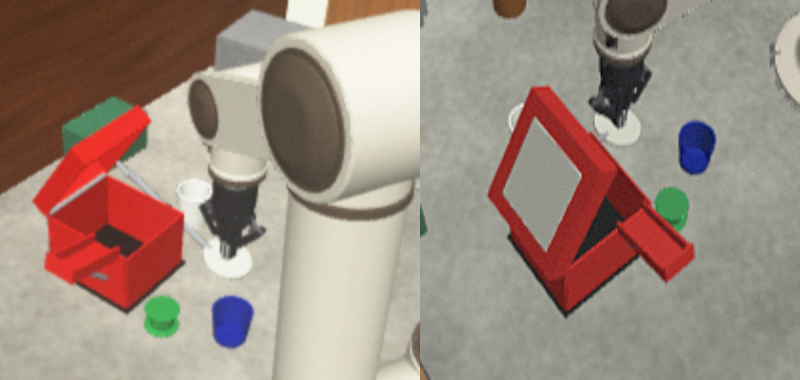

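The lid is fully open and the chute is empty. The ball isn't visible on the table; the near wall hides it inside the tub. I let the paddle up slowly.

Call:
arm_command(moves=[0,-0.0003,-0.0018,0,0,-0.0003,-0.0018,0,0,-0.0003,-0.0018,0,0,-0.0003,-0.0018,0,0,-0.0003,-0.0018,0,0,-0.0003,-0.0018,0,0,-0.0003,-0.0018,0,0,-0.0003,-0.0018,0,0,-0.0003,-0.0018,0,0,-0.0003,-0.0018,0,0,-0.0003,-0.0018,0,0,-0.0003,-0.0018,0])

```text
t: 7.5
tcp_pos: [0.4574, -0.1355, 0.0676]
eef_rot: [-0.0, 0.707, 0.707, -0.0]
contact_force: [-3.9, -0.6, 5.7]
gripper_width: -0.0002
```

Call:
arm_command(moves=[0,-0.0002,-0.0018,0,0,-0.0002,-0.0018,0,0,-0.0002,-0.0018,0,0,-0.0002,-0.0018,0,0,-0.0002,-0.0018,0,0,-0.0002,-0.0018,0,0,-0.0002,-0.0018,0,0,-0.0002,-0.0018,0,0,-0.0002,-0.0018,0,0,-0.0002,-0.0018,0,0,-0.0002,-0.0018,0,0,-0.0002,-0.0018,0])

```text
t: 8.5
tcp_pos: [0.4552, -0.1357, 0.0893]
eef_rot: [0.0, 0.707, 0.707, 0.0]
contact_force: [-1.4, -0.3, 4.6]
gripper_width: -0.0002
```

Call:
arm_command(moves=[0,-0.0001,-0.0014,0,0,-0.0001,-0.0014,0,0,-0.0001,-0.0014,0,0,-0.0001,-0.0014,0,0,-0.0001,-0.0014,0,0,-0.0001,-0.0014,0,0,-0.0001,-0.0014,0,0,-0.0001,-0.0014,0,0,-0.0001,-0.0014,0,0,-0.0001,-0.0014,0,0,-0.0001,-0.0014,0,0,-0.0001,-0.0014,0])

```text
t: 9.5
tcp_pos: [0.4539, -0.1356, 0.1059]
eef_rot: [-0.0, 0.707, 0.707, -0.0]
contact_force: [3.7, -0.8, 3.7]
gripper_width: 0.0004
```

Call:
arm_command(moves=[0,0,-0.0009,0,0,0,-0.0009,0,0,0,-0.0009,0,0,0,-0.0009,0,0,0,-0.0009,0,0,0,-0.0009,0,0,0,-0.0009,0,0,0,-0.0009,0,0,0,-0.0009,0,0,0,-0.0009,0,0,0,-0.0009,0,0,0,-0.0009,0])

```text
t: 10.5
tcp_pos: [0.4533, -0.1355, 0.1163]
eef_rot: [-0.001, 0.707, 0.707, -0.0]
contact_force: [0.7, 0.5, -0.1]
gripper_width: -0.0003
```

The force fell to zero at z = 0.116, which is rest height, so the lid should be shut. I lift clear.

Call:
arm_command(moves=[0,0,-0.001,0,0,0,-0.001,0,0,0,-0.002,0,0,0,-0.006,0,0,0,-0.012,0,0,0,-0.018,0,0,0,-0.02,0,0,0,-0.02,0,0,0,-0.02,0,0,0,-0.015,0,0,0,-0.01,0,0,0,0,0])

```text
t: 11.5
tcp_pos: [0.4544, -0.1358, 0.2437]
eef_rot: [0.001, 0.707, 0.707, 0.0]
contact_force: [1.0, 0.9, 0.7]
gripper_width: 0.0001
```

Run:
```python
from h import *
np.set_printoptions(precision=4,suppress=True)
s=manip.read_state();print(s['t'],s['tcp_pos'],s['contact_force'])
out=[]
for cam in ['side','scene']:
    im,d=save(cam+'5',cam); out.append(im)
    v,u=np.nonzero(d>0); P=world(cam,np.c_[u,v],d[v,u]); C=im[v,u].astype(int)
    w=(C.min(1)>110)&(C.max(1)-C.min(1)<60)
    m=w&(P[:,2]>.14)&(P[:,2]<.175)&(abs(P[:,0]-.629)<.06)&(abs(P[:,1]+.028)<.055); Q=P[m]
    k=np.linalg.lstsq(np.c_[Q[:,:2]-[.629,-.028],np.ones(len(Q))],Q[:,2],rcond=None)[0]; print(cam,'lid plane',len(Q),k)
    print([(q['p'],q['xy']) for q in manip.search_frame(cam,'ball')[:2]])
a=cv2.resize(out[0][100:290,230:440,::-1],(420,380)); b=cv2.resize(out[1][130:300,190:390,::-1],(380,380))
cv2.imwrite('pics/c5.png',np.hstack([a,b]))
```

```text
11.5 [ 0.4544 -0.1358  0.2437] [0.9573 0.8791 0.7057]
side lid plane 686 [ 0.0023 -0.0041  0.1557]
[(0.56, [345.6, 214.7])]
scene lid plane 1183 [-0.0006 -0.0003  0.1577]
[]
```

View pics/c5.png

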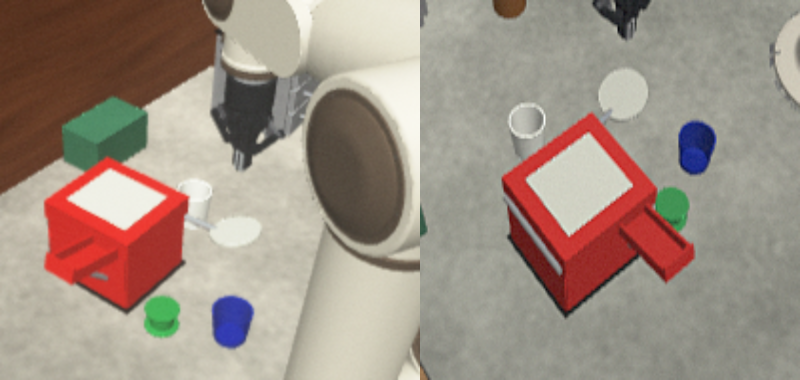

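The lid is flat (tilt under 0.005, same height as before) and the chute is empty. The paddle is up, the bystanders haven't moved and the hand is clear.

```bash
python3 -c "
from plant import manip; print(manip.hand_in())"
```

```text
the job is handed in; nothing more can be done
None
```

The ball is put away: I pressed the paddle to its end stop with shut fingertips, the lid opened fully, and the ball left the chute. I then let the paddle up over about 4 s until the force fell to zero, lifted the hand clear and handed in at about 11.6 s. The lid did not slam.

- **Lid:** it lies flat (tilt under 0.005 rad) at its original height of about 0.157 m, and the paddle is back at rest.
- **Bystanders:** the votive, holder and spool look unmoved in the last views. I did not re-check the tray, weight and jar, but the arm never went near them.
- **Ball:** I never saw it inside the tub, because the walls hid it. I infer it is there because it is gone from the chute and shows in neither of the last scene and side views.
- **Detector reports:** the side camera's network twice reported a "ball" at the paddle (p 0.24 and 0.56). The pictures show these to be false.
- **Force:** at the end stop it peaked at 38 N, through the fingertips only. That is well under the 120 N wrist limit.
- **Paddle position:** the text's fully-down x of -155 mm did not fit the lever's geometry, which gives about -171 mm. I followed the geometry, and the fingertips stayed on the paddle throughout.

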